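# Lock the mould clamp's pin with its spring cotter

### The arm

A 6-joint arm with a two-finger parallel gripper is mounted at the origin on a cart in front of the work surface, level with it; the furniture and walls round the work are solid. World frame = base frame: x ahead of the robot, y to its left, z up, the work surface at z = 0. Lengths are in mm, angles in rad, forces in N, time in s.
With the tool pointing down it reaches from about 250 to 725 mm from the base axis. Payload 9.7 kg.
Tool frame: the origin (TCP) lies at the very end of the fingers, on their centre line; the grasp point (between the pads) lies 19 mm behind it (env.pinch_z is the distance from the TCP to the grasp point, in mm); z points along the fingers, y is the direction in which the jaws open and shut (so a half turn about z gives the same grasp; the last joint's range is limited). The gripper opens to 85 mm and grips with 20 to 120 N. Pads are 22 mm wide; open, the fingers measure 114 mm over their backs; the gripper's body (76 mm by 85 mm) begins 54 mm behind the grasp point. The pads swing forward as they close: fully open they stand 13 mm farther back than shut.
Start: joints at [-1.327, 0.087, 0.176, 1.66, 0, 1.571], TCP at [132.763, -533.733, 231.284] pointing down, gripper open.
Joint ranges: [-3.13, 3.13], [-0.85, 1.81], [-1.15, 1.24], [-2.2, 2.28], [-1.44, 1.52], [-3.14, 3.14]. Speed limits (rad/s): [2.22, 2.22, 2.57, 3.14, 3.14, 3.14].

### API

Orientations are given as a unit quaternion [x, y, z, w].
In Python, from rig import env, vision gives the robot as it stands.
- The arm moves only by the shell command python3 -m jog 'ROWS' [FORCE]. ROWS is JSON, a list of rows, each a list of 7 numbers: the shift along the tool's x, y, z in cm, then the turn, a rotation vector about the tool's x, y, z in rad, then the opening, from 0 (shut) to 1 (fully open). In form: [[x, y, z, rx, ry, rz, gripper], ...]. A call has 1 to 20 rows; each row is the pose to reach, as a shift and turn from the pose measured when the call began, along the tool's axes at that moment; what a row does not reach only later rows make up. A row lasts 1/12 s, in which the tool goes at most 41.7 mm and 7.16 degrees, less where a joint would pass 70% of its speed; a pose out of reach is approached as far as the arm can. A call with a gripper value outside its range is refused whole. The fingers move at their own pace and stop on an object; FORCE is the grip in N (left out, the last holds). Time passes only in rows, so rows that repeat a pose let the fingers close. It gives the time, the measured TCP pose, the force and the opening at its end, in the units of the state.
- env.state(): the state, without advancing time (a new reading comes with each control period).
- vision.capture(name): name is "side" or "top"; returns a dict with "frame" (420x560x3 uint8, red, green, blue), "z_map" (420x560 float32, mm along the optical axis (not along the pixel's ray), 0 where there is no reading), "camera_matrix" (3x3 intrinsics, pixels), "world_to_cam" (4x4, takes a point from world to camera coordinates). Camera axes: x right, y up, looking along -z (the intrinsics and any distortion apply to the point x, -y, -z); pixel columns grow to the right and rows downward; lengths in mm; the calibration is good to about 2 mm. A picture is of the moment at which its call begins.
- env.close_job(): hands the job in, once; it reports no verdict.
The state is a dict: "time": time; "qpos": joint angles; "joint_vel": joint speeds; "joint_torque": joint torques, N m; "position": TCP position; "tool_rot": TCP orientation; "contact_force": force on the tool from outside, world axes, zero at the start; "torque": the same for the moment, N m; "opening": finger opening in mm.
Only numpy, scipy, OpenCV 4.12 (cv2) and the standard library are available. Lean on these libraries where they do the work, as an engineer would, in place of code of your own. Each camera call takes 0.05 s, during which the arm holds its last target. There are 200 camera calls.

### The job

One of the two mould clamps on the bench still lacks the spring cotter on its pin. Take the spring cotter from the wooden rest and push its straight leg fully through the sloping cross hole in that pin, until the bow has snapped over the pin as on the other clamp; let go and leave it sitting there.

Things in the scene. Friction and masses are not known exactly. Their poses are not given: they have to be found in the camera images.
- pin_hole (a point): Centre of the cross hole of the bare pin: a fixed level steel pin, 20 mm in diameter, axis 80 mm above the bench. The hole is 8 mm in diameter, straight across the pin, flared to 12 mm at its mouths. y: along the pin, from its free end (16 mm to -y) to the clamp; z: along the hole, out of its upper mouth; it leans 0.6 rad from vertical, square to the pin, to the robot's side.
- clamp: The clamp that lacks its cotter, fixed; origin under its centre. Aluminium base 80 x 110 x 10 mm, two cheeks 36 mm wide across x, with the pin along y through both; the hole is on its overhang at [0, -60, 80] mm. The near cheek's face is 17 mm to +y of the hole; its top is round, 18 mm about the pin's axis (98 mm high). Two moulds lie between the cheeks. The other clamp is alike.
- cotter_coil (a point): Centre of the coil of the loose cotter (R-shaped, 5 mm steel wire, about 50 g), some 104 mm above the bench. The coil is a drum 21 mm in diameter; its flat ends face +y and -y: grasp across these 15 mm. z: up, from the leg's tip to the coil; x: from the straight leg to the bow. The leg runs parallel to z, 8 mm to -x of this point; its round tip is 100 mm below (-z).
- cotter_seat (a point): Point on the straight leg's centre line, 8 mm to -x and 48 mm to -z of the coil's centre, axes as there. When home it lies at the centre of the pin's hole, the cotter's z along the hole's z and its y along the pin, either way round. The bow, at the leg's +x side in the plane y = 0, has its hollow level with this point and ends in a flare 72 mm below the coil's centre.
- cotter_bow (a joint): Springing of the cotter's bow away from the straight leg, rad: 0 relaxed, about 0.05 to 0.07 while its throat, 9 mm below the seat point, is forced over the pin, about 0 again once snapped home. The spring begins to resist when the seat point is about 15 mm short of the hole's centre; the push takes about 4 to 12 N along the leg.
- rest: Fixed light wooden block, 60 x 46 x 32 mm, origin under its centre. The cotter stands leg-down in the middle one of its three holes (6.5 mm wide, 28 mm deep) and may lean up to 4 degrees in it; lift it straight up. Fixed stacks of moulds up to 160 mm high, with space to their left and right, stand on the bench between the rest and the left clamp place: carry the cotter's tip above them.

How it is judged (in metres and radians):
At the end, for the whole second after the job is handed in: The cotter's straight leg is through the cross hole of the bare pin (seat point within 5 mm of the hole's centre, leg within 0.2 rad of the hole's axis), the bow runs round the pin (cotter's y within 0.35 rad of the pin's axis, either way round) and has sprung back (below 0.02 rad and still) (distance between cotter_seat and pin_hole below 0.005 m and angle between the z axis of cotter_seat and the z axis of pin_hole, either way round below 0.2 rad and angle between the y axis of cotter_seat and the y axis of pin_hole, either way round below 0.35 rad and value of joint cotter_bow below 0.02 rad and velocity of joint cotter_bow below 0.1 rad/s); the robot touches nothing.
It also fails if it takes over 48 s, if anything falls off the work surface, if the arm or the gripper's body presses on something with over 40 N, if the wrist force passes 120 N, or if a joint passes its speed limit or range.

## Working session

There is one attempt and no reset: what is moved stays moved. The work goes in short steps, Python scripts to look and compute and a shell command to move; the robot and the scene stay as the last step left them, time stands still between calls to the robot, and variables do not carry over. Pictures are saved under pics/ and viewed, about 8 in all and at most 12, crops included, and the job is handed in when it is done.

```bash
ls; mkdir -p pics; cat > h.py <<'E'
import numpy as np,cv2
from rig import env,vision
from scipy.spatial.transform import Rotation as R
def cap(n,f=None):
    c=vision.capture(n)
    if f: cv2.imwrite('pics/'+f,c["frame"][:,:,::-1])
    np.savez('pics/%s.npz'%(f or n),**c); return c
def pt(c,u,v,d=None):
    """world point at pixel using depth"""
    K=c["camera_matrix"]; d=c["z_map"][int(round(v)),int(round(u))] if d is None else d
    p=np.linalg.inv(K)@[u,v,1]*d; p=np.array([p[0],-p[1],-p[2],1])
    return (np.linalg.inv(c["world_to_cam"])@p)[:3]
def ray(c,u,v):
    o=np.linalg.inv(c["world_to_cam"])[:3,3]; d=pt(c,u,v,100.)-o; return o,d/np.linalg.norm(d)
def plane(c,u,v,z):
    o,d=ray(c,u,v); return o+d*(z-o[2])/d[2]
def tri(a,b):
    (o,d),(p,e)=a,b
    s=np.linalg.lstsq(np.c_[d,-e],p-o,rcond=None)[0]; x,y=o+s[0]*d,p+s[1]*e
    return (x+y)/2,np.linalg.norm(x-y)
def proj(c,P):
    p=c["world_to_cam"]@np.r_[P,1]; q=c["camera_matrix"]@[p[0],-p[1],-p[2]]; return q[:2]/q[2]
def cloud(c):
    K=c["camera_matrix"];z=c["z_map"];v,u=np.mgrid[:z.shape[0],:z.shape[1]]
    p=np.stack([u,v,np.ones_like(u)],-1)@np.linalg.inv(K).T*z[...,None]
    p=p*[1,-1,-1]; W=np.linalg.inv(c["world_to_cam"])
    return p@W[:3,:3].T+W[:3,3]
E
python3 - <<'E'
from h import *
a=cap("side","side0.png");b=cap("top","top0.png")
print(a["camera_matrix"],a["world_to_cam"],b["world_to_cam"]);print(env.state(),env.pinch_z)
E
```

```text
pics
[[546.70544126   0.         279.1448682 ]
 [  0.         546.70544126 213.12202235]
 [  0.           0.           1.        ]] [[ 9.99968878e-01  7.92215597e-04  7.84950092e-03 -5.18501697e+02]
 [-6.93259448e-03  5.63150248e-01  8.26325442e-01 -5.20427274e+01]
 [-3.76582049e-03 -8.26354143e-01  5.63138214e-01 -1.50697430e+03]
 [ 0.00000000e+00  0.00000000e+00  0.00000000e+00  1.00000000e+00]] [[-1.36969374e-02 -9.99594274e-01 -2.49736252e-02 -4.91076340e+00]
 [ 9.92683960e-01 -1.65902190e-02  1.19596486e-01 -5.51502672e+02]
 [-1.19962281e-01 -2.31528116e-02  9.92508437e-01 -1.05673811e+03]
 [ 0.00000000e+00  0.00000000e+00  0.00000000e+00  1.00000000e+00]]
{'time': 0.1, 'qpos': array([-1.32697011e+00,  8.74029378e-02,  1.75206201e-01,  1.65976953e+00,
       -7.60589535e-07,  1.57086672e+00]), 'joint_vel': array([-0.00063465,  0.00074227,  0.00375574, -0.00302773, -0.00272887,
       -0.00057896]), 'joint_torque': array([ 6.11314463e-04, -5.21561480e+01,  4.65654480e+01,  1.61595986e-02,
       -2.07471629e-05, -2.48095517e-05]), 'position': array([ 132.7322534 , -533.54239784,  230.65144537]), 'tool_rot': array([ 9.92581907e-01,  1.21576382e-01, -7.15371724e-05, -5.80581783e-04]), 'contact_force': array([-0.30915897,  0.96107164, -0.33981184]), 'torque': array([-0.02127119, -0.02909198,  0.01803126]), 'opening': 85.31299165093661} 18.700000000000003
```

View pics/side0.png

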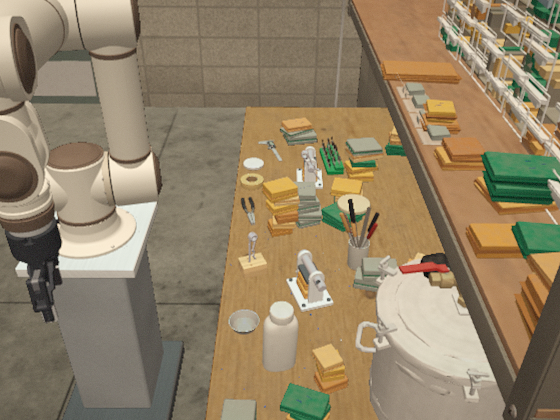

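View pics/top0.png

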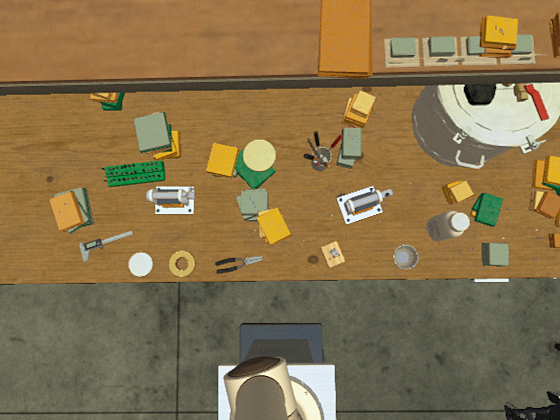

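```bash
python3 - <<'E'
from h import *
a=cv2.imread('pics/top0.png');s=cv2.imread('pics/side0.png')
z=lambda im,x,y,w,h:cv2.resize(im[y:y+h,x:x+w],(400,300),interpolation=cv2.INTER_CUBIC)
cv2.imwrite('pics/z0.png',np.vstack([np.hstack([z(a,140,170,64,48),z(a,335,175,64,48)]),np.hstack([z(s,276,138,64,48),z(s,278,246,64,48)])]))
cv2.imwrite('pics/z1.png',np.hstack([z(a,309,236,48,36),z(s,228,228,56,42)]))
a=dict(np.load('pics/top0.png.npz'))
C=cloud(a)
for (u,v) in [(173,198),(363,205),(333,254),(333,245),(250,205),(272,225),(190,190),(388,193),(222,160),(259,155)]: print(u,v,C[v,u].round())
E
```

```text
173 198 [604. 269.  86.]
363 205 [ 579. -240.   70.]
333 254 [ 448. -151.  116.]
333 245 [ 475. -161.   32.]
250 205 [577.  59. 119.]
272 225 [520.   1. 160.]
190 190 [631. 231.  55.]
388 193 [ 607. -303.   87.]
222 160 [709. 139.  75.]
259 155 [719.  37.  81.]
```

View pics/z0.png

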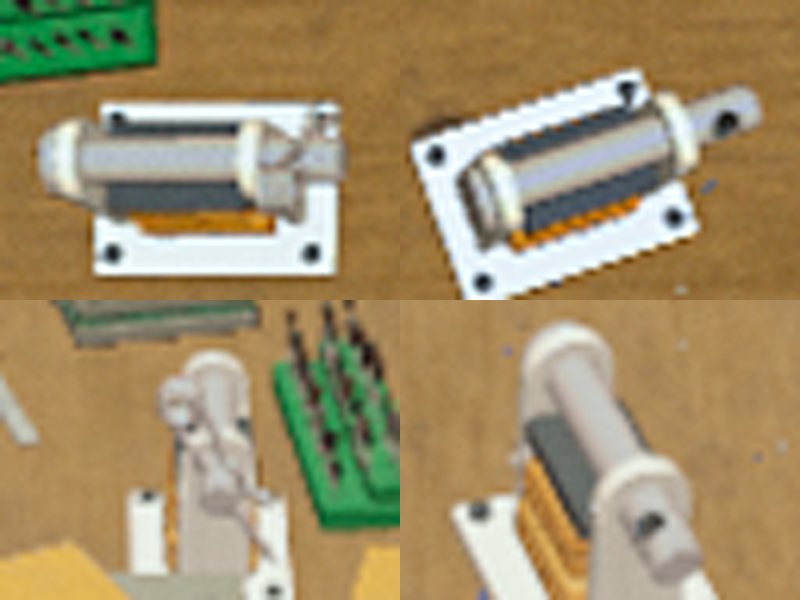

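View pics/z1.png

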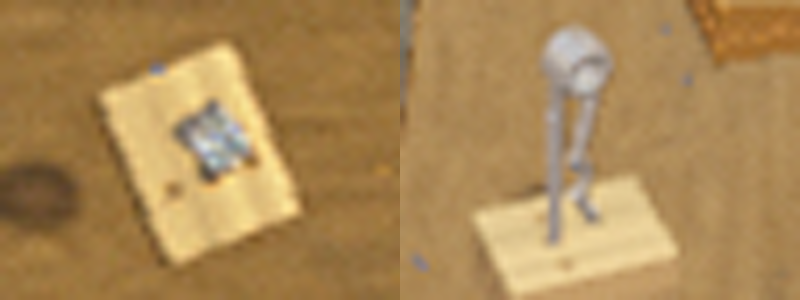

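The right clamp is bare: its hole is at about (387,195) in top and (318,281) in side. The cotter stands upright in the rest, leg at (249,262) and flare at (255,258) in side. Next I'll turn these into world points.

```bash
python3 - <<'E'
from h import *
a=dict(np.load('pics/top0.png.npz'));b=dict(np.load('pics/side0.png.npz'))
zt=lambda X,Y,x0,y0,s:(x0+(X+.5)/s-.5,y0+(Y+.5)/s-.5)
# hole mouth
h,e=tri(ray(a,*zt(327,123,335,175,6.25)),ray(b,*zt(250,222,278,246,6.25))); print("hole mouth",h.round(1),e.round(1))
e1,e=tri(ray(a,*zt(352,104,335,175,6.25)),ray(b,*zt(284,258,278,246,6.25))); print("pin free end ~",e1.round(1),e.round(1))
# pin line in top on z=80 (between cheeks and overhang)
for X,Y in [(120,182),(262,134),(355,104)]: print("pin axis top",plane(a,*zt(X,Y,335,175,6.25),85).round(1))
for X,Y in [(12,137),(72,297),(240,-30+0+0),(298,218)]: pass
# base plate corners top: (412,140),(640,72),(698,230),(~470,300)
P=[plane(a,*zt(X-400,Y,335,175,6.25),10) for X,Y in [(412,142),(642,70),(698,230)]]
print("plate",[p.round(1) for p in P],[np.linalg.norm(P[0]-P[1]),np.linalg.norm(P[1]-P[2])])
d=P[0]-P[1];print("yaw of pin y",np.arctan2(-d[0],d[1])); d=P[1]-P[2];print("yaw from x",np.arctan2(d[1],d[0])); print("pin start centre",((P[0]+P[2])/2).round(1))
# rest
P=[plane(a,*zt(X,Y,309,236,8.333),32) for X,Y in [(100,98),(230,42),(298,212),(175,265)]]
print("rest",[p.round(1) for p in P],np.mean(P,0).round(1)); d=P[1]-P[2];print("long dir",d.round(),np.linalg.norm(d)); d=P[0]-P[1];print("short",np.linalg.norm(d),np.arctan2(-d[0],d[1]))
c,e=tri(ray(a,*zt(213,141,309,236,8.333)),ray(b,*zt(177,60,228,228,7.143)));print("coil",c.round(1),e.round(1))
l=plane(b,*zt(153,238,228,228,7.143),33);f=plane(b,*zt(192,217,228,228,7.143),33);print("leg",l.round(1),"flare",f.round(1),"yaw",np.arctan2((f-l)[1],(f-l)[0]))
C=cloud(a);m=(abs(C[...,0]-455)<40)&(abs(C[...,1]+155)<40)&(C[...,2]>88)
p=C[m];print("coil cloud",len(p),p.mean(0).round(1),p.min(0).round(),p.max(0).round())
r=cv2.minAreaRect(p[:,:2].astype(np.float32));print(r)
C=cloud(b);m=(abs(C[...,0]-455)<40)&(abs(C[...,1]+155)<40)&(C[...,2]>36);p=C[m];print("side",len(p))
m2=p[:,2]>88;print(p[m2].mean(0).round(1),p[m2].min(0).round(),p[m2].max(0).round())
E
```

```text
hole mouth [ 603.3 -299.6   90. ] 0.2
pin free end ~ [ 613.6 -312.1   84.1] 2.3
pin axis top [ 580.6 -212.8   85. ]
pin axis top [ 600.1 -273.4   85. ]
pin axis top [ 612.2 -313.1   85. ]
plate [array([ 611.5, -177.2,   10. ]), array([ 642.9, -282.7,   10. ]), array([ 568.9, -304.7,   10. ])] [np.float64(110.04399531061584), np.float64(77.20089148169458)]
yaw of pin y 0.2889975494397561
yaw from x 0.28958493892053305
pin start centre [ 590.2 -241.    10. ]
rest [array([ 469.2, -126.4,   32. ]), array([ 487. , -169.7,   32. ]), array([ 430.9, -190.2,   32. ]), array([ 414.2, -149.5,   32. ])] [ 450.3 -159.    32. ]
long dir [56. 20.  0.] 59.726080690041606
short 46.830595299256565 0.3903382545862384
coil [ 452.6 -154.7  105.3] 0.8
leg [ 443.5 -161.1   33. ] flare [ 456.6 -149.4   33. ] yaw 0.7290157599813962
coil cloud 51 [ 452.5 -153.2  110.6] [ 441. -164.   96.] [ 464. -144.  116.]
((452.6156921386719, -153.78225708007812), (19.53435707092285, 15.183145523071289), 35.90757751464844)
side 154
[ 452.7 -158.9  104.4] [ 442. -168.   88.] [ 464. -147.  116.]
```

```bash
cat >> h.py <<'E'
def Rcot(yaw,tilt=0):
    """cotter frame: yaw of x, z leaning by tilt towards -x"""
    return R.from_euler('z',yaw)*R.from_euler('y',-tilt)
FLIP=R.from_matrix(np.diag([1.,-1,-1]))   # tool x=cot x, tool z=-cot z
def go(grasp,rc,back=None):
    """row (cm, rotvec) bringing grasp point to 'grasp' with cotter-aligned tool rc"""
    s=env.state(); T=R.from_quat(s["tool_rot"]); Rt=rc*FLIP
    tcp=np.array(grasp)+Rt.apply([0,0,env.pinch_z])
    d=T.inv().apply(tcp-s["position"])/10; w=(T.inv()*Rt).as_rotvec()
    print("row",d.round(2),w.round(3)); return d,w
HOLE=np.array([607.5,-298.5,80.5]);PSI=.289
E
python3 - <<'E'
from h import *
go([452.6,-154.7,200],Rcot(.66))
E
```

```text
row [ 40.18 -29.04   4.97] [-0.001 -0.    -0.416]
```

```bash
python3 -m jog '[[10,-7.3,1.2,0,0,-0.1,0.45],[20,-14.5,2.5,0,0,-0.21,0.45],[30,-21.8,3.7,0,0,-0.31,0.45],[40.18,-29.04,4.97,0,0,-0.416,0.45],[40.18,-29.04,4.97,0,0,-0.416,0.45],[40.18,-29.04,4.97,0,0,-0.416,0.45],[40.18,-29.04,4.97,0,0,-0.416,0.45],[40.18,-29.04,4.97,0,0,-0.416,0.45],[40.18,-29.04,4.97,0,0,-0.416,0.45],[40.18,-29.04,4.97,0,0,-0.416,0.45],[40.18,-29.04,4.97,0,0,-0.416,0.45],[40.18,-29.04,4.97,0,0,-0.416,0.45],[40.18,-29.04,4.97,0,0,-0.416,0.45],[40.18,-29.04,4.97,0,0,-0.416,0.45],[40.18,-29.04,4.97,0,0,-0.416,0.45],[40.18,-29.04,4.97,0,0,-0.416,0.45]]' 40
python3 - <<'E'
from h import *
go([452.6,-154.7,105],Rcot(.66)); print(env.state()["qpos"])
b=cap("side","side1.png"); cv2.imwrite('pics/z2.png',cv2.resize(b["frame"][180:285,200:340,::-1],(800,600),interpolation=cv2.INTER_CUBIC))
E
```

```text
time: 1.43
position: [452.0, -155.5, 181.4]
tool_rot: [0.946, 0.323, -0.0, -0.001]
contact_force: [-0.3, -0.4, -0.4]
opening: 38.7
row [ 0.1  -0.01  9.51] [-0.001 -0.    -0.001]
[-3.31816970e-01 -9.71345155e-02 -1.03967047e-01  1.56473704e+00
  7.86769993e-04  2.15114338e+00]
```

View pics/z2.png

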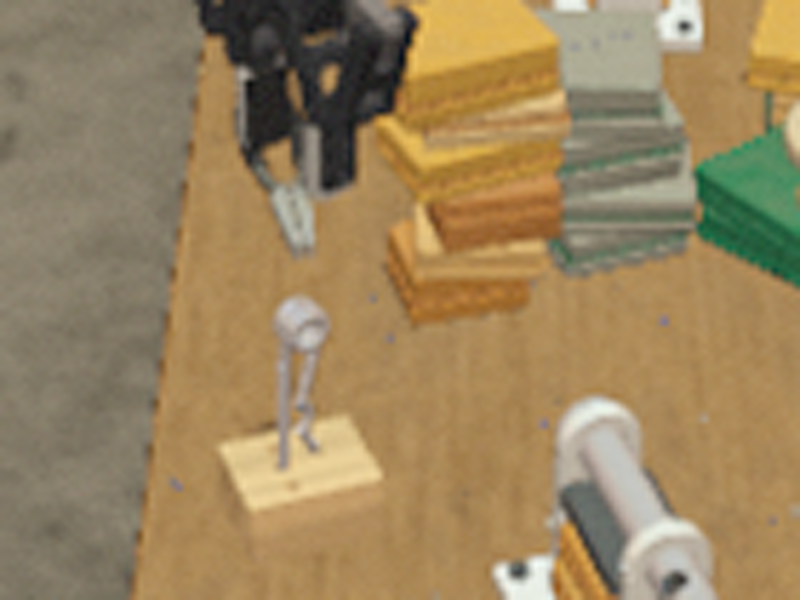

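The gripper hangs straight above the coil (300,325 in the crop) and the rest is clear around it, so I'll descend and grip.

```bash
python3 -m jog '[[0.1,0,3,0,0,0,0.45],[0.1,0,6,0,0,0,0.45],[0.1,0,8.5,0,0,0,0.45],[0.1,0,9.5,0,0,0,0.45],[0.1,0,9.5,0,0,0,0.45],[0.1,0,9.5,0,0,0,0.45],[0.1,0,9.5,0,0,0,0.1],[0.1,0,9.5,0,0,0,0.1],[0.1,0,9.5,0,0,0,0.05],[0.1,0,9.5,0,0,0,0.05],[0.1,0,9.5,0,0,0,0],[0.1,0,9.5,0,0,0,0],[0.1,0,9.5,0,0,0,0],[0.1,0,9.5,0,0,0,0],[0.1,0,9.5,0,0,0,0]]' 40
```

```text
time: 2.73
position: [453.5, -155.3, 88.0]
tool_rot: [0.946, 0.323, 0.001, 0.0]
contact_force: [0.4, -0.5, 6.6]
opening: 13.7
```

```bash
python3 -m jog '[[0,0,0,0,0,0,0],[0,0,0,0,0,0,0],[0,0,-2,0,0,0,0],[0,0,-4,0,0,0,0],[0,0,-7,0,0,0,0],[0,0,-10,0,0,0,0],[0,0,-13,0,0,0,0],[0,0,-13,0,0,0,0],[0,0,-13,0,0,0,0]]' 80
python3 - <<'E'
from h import *
C=HOLE+Rcot(PSI,.6).apply([8,0,48]); A=C+Rcot(PSI,.6).apply([0,0,90])
print(C,A); go(A,Rcot(PSI,.6))
E
```

```text
time: 3.48
position: [454.1, -155.5, 219.5]
tool_rot: [0.946, 0.323, 0.002, 0.001]
contact_force: [0.3, -0.6, -1.7]
opening: 13.3
[ 587.85000093 -304.34241752  124.6332493 ] [ 539.13962653 -318.82518384  198.91345464]
row [-2.29 18.49  3.67] [-0.107  0.589  0.359]
```

```bash
python3 - <<'E'
from h import *
a=dict(np.load('pics/top0.png.npz'));C=cloud(a)
for u,v in [(457,222),(440,228),(430,232)]: print(C[v,u].round())
m=(C[...,1]<-330)&(C[...,1]>-600)&(C[...,0]<620)&(C[...,0]>380)&(C[...,2]>60);p=C[m];print(p.min(0).round(),p.max(0).round())
E
```

```text
[ 520. -448.  159.]
[ 512. -432.   92.]
[ 507. -430.   25.]
[ 485. -530.   60.] [ 620. -424.  162.]
```

```bash
python3 -m jog '[[-0.3,3,0.6,-0.02,0.1,0.06,0],[-0.7,6,1.2,-0.035,0.2,0.12,0],[-1.1,9,1.8,-0.05,0.3,0.18,0],[-1.5,12,2.4,-0.07,0.39,0.24,0],[-1.9,15,3,-0.09,0.48,0.29,0],[-2.2,17.5,3.5,-0.1,0.56,0.34,0],[-2.29,18.49,3.67,-0.107,0.589,0.359,0],[-2.29,18.49,3.67,-0.107,0.589,0.359,0],[-2.29,18.49,3.67,-0.107,0.589,0.359,0],[-2.29,18.49,3.67,-0.107,0.589,0.359,0],[-2.29,18.49,3.67,-0.107,0.589,0.359,0]]'
python3 - <<'E'
from h import *
print(env.state()["qpos"].round(2),env.state()["contact_force"].round(1))
a=cap("top","top2.png");b=cap("side","side2.png")
P=env.state(); print(proj(a,HOLE),proj(b,HOLE))
z=lambda im,x,y,w,h:cv2.resize(im[y:y+h,x:x+w,::-1],(800,300),interpolation=cv2.INTER_CUBIC)
# crops: top x340..420 y185..215+ ; side x280..360
cv2.imwrite('pics/z3.png',np.vstack([z(a["frame"],330,175,96,36),z(b["frame"],260,246,96,36)]))
E
```

```text
time: 4.4
position: [549.5, -314.9, 183.9]
tool_rot: [0.945, 0.138, 0.292, -0.043]
contact_force: [0.1, 0.4, -0.6]
opening: 12.9
[-0.74 -0.08 -0.19  1.12  0.5   2.2 ] [ 0.1  0.4 -0.6]
[385.5137801  193.39253573] [319.28549861 284.01016177]
```

View pics/z3.png

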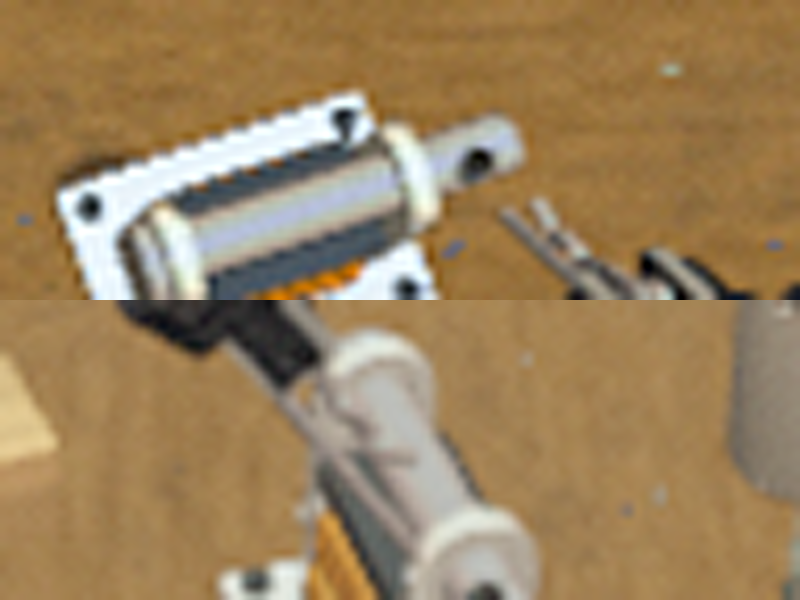

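```bash
python3 - <<'E'
from h import *
a=dict(np.load('pics/top2.png.npz'));b=dict(np.load('pics/side2.png.npz'))
t,e=tri(ray(a,390.2,199.8),ray(b,308.8,273.8));print("tip",t.round(1),e.round(1),"expected",HOLE+Rcot(PSI,.6).apply([0,0,38]))
print("tip in hole frame",Rcot(PSI,.6).inv().apply(t-HOLE).round(1))
h,e=tri(ray(a,330+478/8.333-.44,175+163/8.333-.44),ray(b,318.,281.5));print("mouth in hole frame",Rcot(PSI,.6).inv().apply(h-HOLE).round(1))
E=HOLE+Rcot(PSI,.6).apply([0,0,38]);print(proj(a,E),proj(b,E))
for k in (38,90): # leg line expected
    pass
cv2.imwrite('pics/z4.png',np.vstack([cv2.resize(im,(800,300),interpolation=cv2.INTER_CUBIC) for im in (a["frame"][185:221,370:466,::-1],b["frame"][240:276,260:356,::-1])]))
E
```

```text
tip [ 583.7 -301.6  112.9] 2.0 expected [ 586.93339748 -304.61494578  111.86275337]
tip in hole frame [-1.2  3.8 40.1]
mouth in hole frame [ 1.8 -0.4  9.2]
[391.25646159 199.0004761 ] [310.7489194  275.01208654]
```

View pics/z4.png

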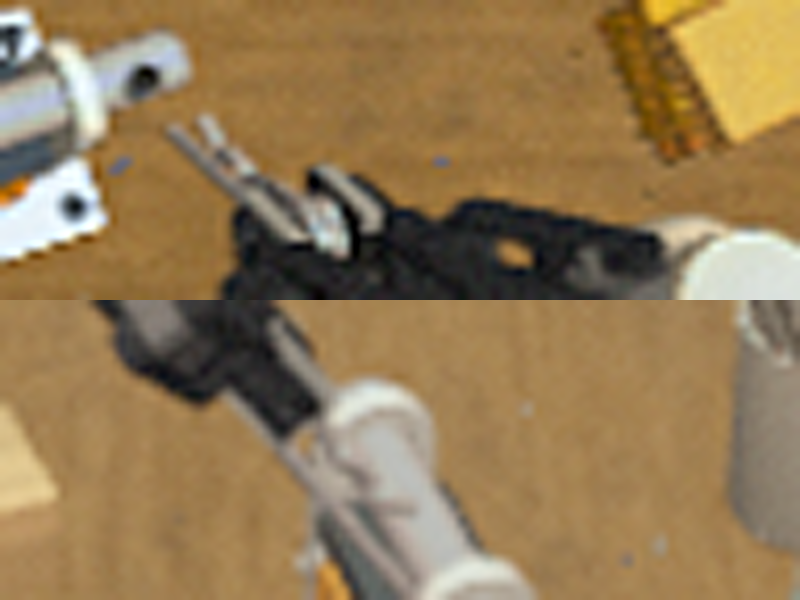

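```bash
python3 - <<'E'
from h import *
a=dict(np.load('pics/top2.png.npz'));b=dict(np.load('pics/side2.png.npz'))
zt=lambda X,Y,x0,y0,s=8.333:(x0+(X+.5)/s-.5,y0+(Y+.5)/s-.5)
ta=[zt(178,131,370,185),zt(290,228,370,185)]; sb=[zt(250,105,260,240),zt(405,284,260,240)]
o1,d1=ray(a,*ta[0]);_,d2=ray(a,*ta[1]);o2,e1=ray(b,*sb[0]);_,e2=ray(b,*sb[1])
n1=np.cross(d1,d2);n2=np.cross(e1,e2);d=np.cross(n1,n2);d/=np.linalg.norm(d);d*=np.sign(d[2])
Rh=Rcot(PSI,.6);print("leg dir in hole frame",Rh.inv().apply(d).round(3))
n1/=np.linalg.norm(n1);n2/=np.linalg.norm(n2)
# point on line at hole-frame z=40 
zz=Rh.apply([0,0,1])
for k in (10,38,90):
  p=np.linalg.solve([n1,n2,zz],[n1@o1,n2@o2,zz@HOLE+k]);print(k,Rh.inv().apply(p-HOLE).round(1))
print("tool z in hole frame",Rh.inv().apply(R.from_quat(env.state()["tool_rot"]).apply([0,0,-1])).round(3))
E
```

```text
leg dir in hole frame [ 0.038 -0.017  0.999]
10 [-3.7  2.3 10. ]
38 [-2.6  1.8 38. ]
90 [-0.7  0.9 90. ]
tool z in hole frame [ 0.    -0.001  1.   ]
```

```bash
python3 -m jog '[[0.04,0.12,0.7,0,0.02,0,0],[0.08,0.23,1.4,0,0.04,0,0],[0.08,0.23,2.0,0,0.04,0,0],[0.08,0.23,2.0,0,0.04,0,0],[0.08,0.23,2.0,0,0.04,0,0]]'
python3 - <<'E'
from h import *
a=cap("top","top3.png");b=cap("side","side3.png")
print(env.state()["contact_force"].round(1))
cv2.imwrite('pics/z5.png',np.vstack([cv2.resize(im,(800,300),interpolation=cv2.INTER_CUBIC) for im in (a["frame"][180:204,366:430,::-1],b["frame"][258:294,270:366,::-1])]))
E
```

```text
time: 4.92
position: [561.8, -313.3, 168.0]
tool_rot: [0.939, 0.138, 0.311, -0.046]
contact_force: [-0.5, 0.1, -0.6]
opening: 13.1
[-0.6 -0.4 -1.5]
```

View pics/z5.png

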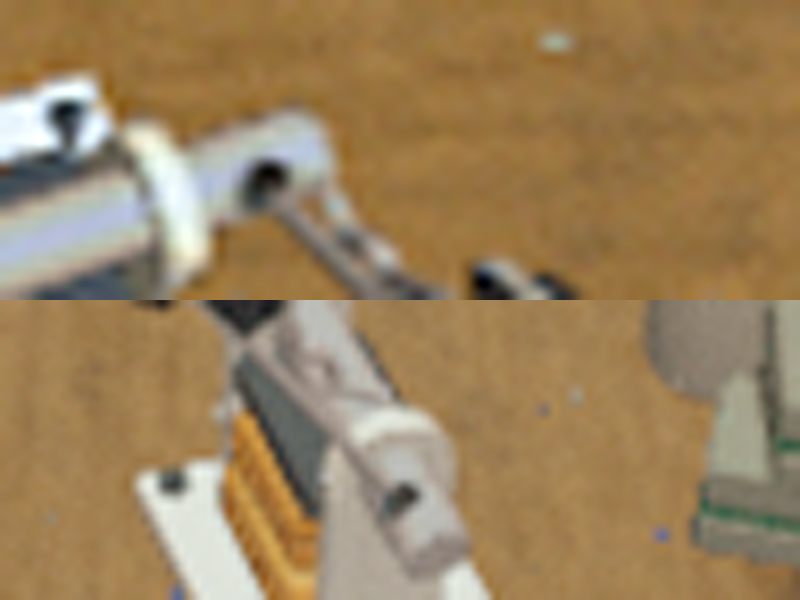

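The leg's line runs into the hole mouth in both views (top crop tip 275,198 to hole 266,184; side crop tip 385,470 to hole 402,495), so I'll start inserting.

```bash
python3 -m jog '[[-0.02,0,0.5,0,0,0,0],[-0.04,0,1,0,0,0,0],[-0.06,0,1.5,0,0,0,0],[-0.08,0,2,0,0,0,0],[-0.1,0,2.5,0,0,0,0],[-0.12,0,3,0,0,0,0],[-0.12,0,3,0,0,0,0],[-0.12,0,3,0,0,0,0]]'
python3 - <<'E'
from h import *
s=env.state();print(s["contact_force"].round(1),Rcot(PSI,.6).inv().apply(s["contact_force"]).round(1), Rcot(PSI,.6).inv().apply(s["position"]-HOLE).round(1))
a=cap("top","top4.png");b=cap("side","side4.png")
cv2.imwrite('pics/z6.png',np.vstack([cv2.resize(im,(800,300),interpolation=cv2.INTER_CUBIC) for im in (a["frame"][180:204,366:430,::-1],b["frame"][258:294,270:366,::-1])]))
E
```

```text
time: 5.68
position: [578.2, -308.6, 143.3]
tool_rot: [0.939, 0.138, 0.311, -0.045]
contact_force: [-0.5, -0.3, 0.1]
opening: 13.5
[-0.5 -0.3  0.1] [-0.4 -0.2  0.4] [ 9.9 -1.3 69.4]
```

View pics/z6.png

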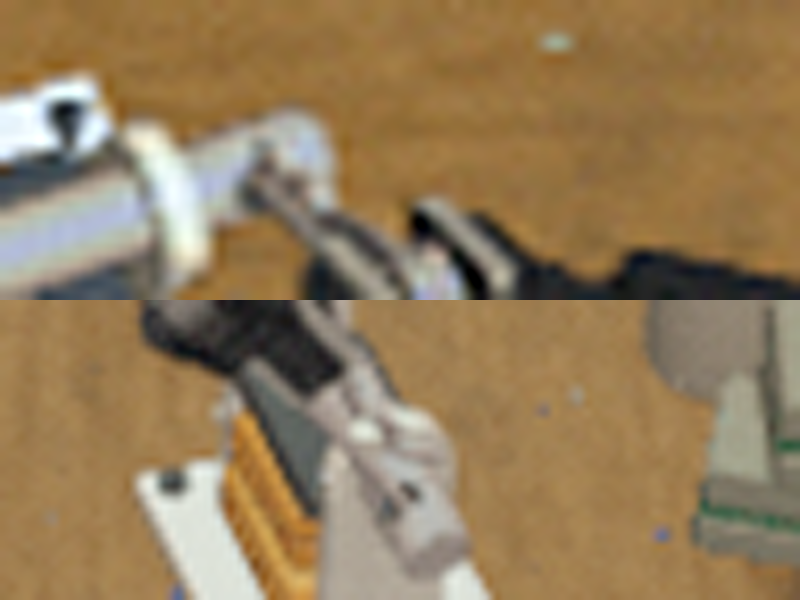

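```bash
python3 -m jog '[[-0.02,0,0.5,0,0,0,0],[-0.04,0,1,0,0,0,0],[-0.06,0,1.5,0,0,0,0],[-0.08,0,2,0,0,0,0],[-0.1,0,2.5,0,0,0,0],[-0.1,0,2.5,0,0,0,0],[-0.1,0,2.5,0,0,0,0]]'
python3 -c "
from h import *
s=env.state();q=Rcot(PSI,.6).inv();print(q.apply(s['contact_force']).round(1), q.apply(s['position']-HOLE).round(1),s['torque'].round(2))"
```

```text
time: 6.37
position: [592.3, -304.4, 123.5]
tool_rot: [0.939, 0.138, 0.312, -0.045]
contact_force: [3.7, 0.7, 0.8]
opening: 13.4
[ 3.5 -0.4 -1.5] [10.8 -1.4 44.7] [ 0.22 -0.32  0.15]
```

```bash
python3 -m jog '[[-0.01,0,0.3,0,0,0,0],[-0.02,0,0.6,0,0,0,0],[-0.02,0,0.9,0,0,0,0],[-0.03,0,1.1,0,0,0,0],[-0.03,0,1.3,0,0,0,0],[-0.04,0,1.5,0,0,0,0],[-0.04,0,1.55,0,0,0,0],[-0.04,0,1.55,0,0,0,0],[-0.04,0,1.55,0,0,0,0]]'
python3 - <<'E'
from h import *
s=env.state();q=Rcot(PSI,.6).inv();print(q.apply(s['contact_force']).round(1), q.apply(s['position']-HOLE).round(1),s['torque'].round(2))
a=cap("top","top5.png");b=cap("side","side5.png")
cv2.imwrite('pics/z7.png',np.vstack([cv2.resize(im,(800,300),interpolation=cv2.INTER_CUBIC) for im in (a["frame"][180:204,366:430,::-1],b["frame"][258:294,270:366,::-1])]))
E
```

```text
time: 7.12
position: [601.0, -301.8, 110.8]
tool_rot: [0.939, 0.138, 0.312, -0.045]
contact_force: [4.0, 0.9, 0.6]
opening: 13.7
[ 3.7 -0.3 -1.8] [11.2 -1.3 29.1] [ 0.07 -0.34 -0.01]
```

View pics/z7.png

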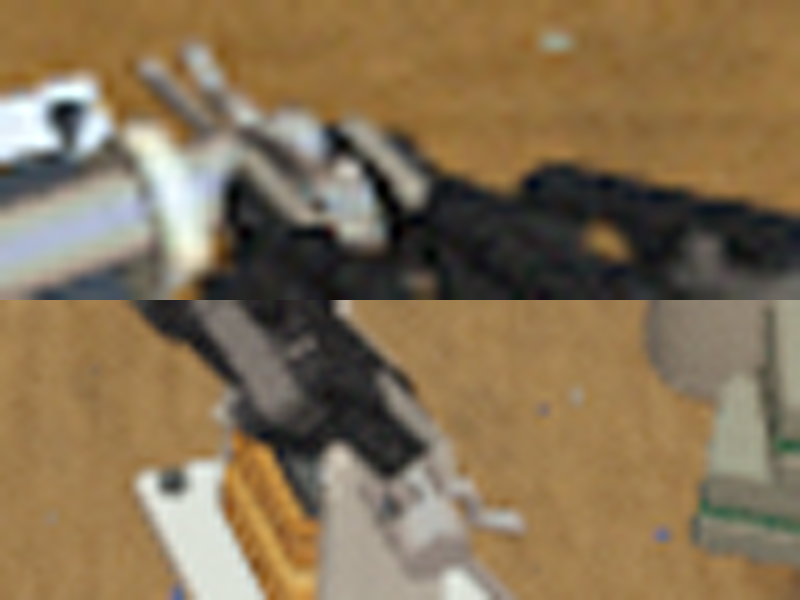

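```bash
python3 - <<'E'
from h import *
a=dict(np.load('pics/top5.png.npz'));b=dict(np.load('pics/side5.png.npz'));Rh=Rcot(PSI,.6)
H=HOLE+Rh.apply([1.8,-.4,0])
for n,c,u,v in [("leg tip",a,366+145.5/12.5-.5,180+66.5/12.5-.5),]:
  p,e=tri(ray(c,u,v),(H,Rh.apply([0,0,1])));print(n,Rh.inv().apply(p-HOLE).round(1),e.round(1))
t=[a,366+193/12.5-.5,180+48/12.5-.5];f,e=tri(ray(*t),ray(b,270+515/8.333-.5,258+222/8.333-.5));print("flare",Rh.inv().apply(f-HOLE).round(1),e.round(1))
E
```

```text
leg tip [  1.7  -0.2 -59.5] 0.5
flare [ 20.1   0.5 -23.5] 1.1
```

The flare measures 23.5 mm below the hole centre (24 expected when home), so I'll let go and back out along the hole.

```bash
python3 -m jog '[[0,0,0,0,0,0,0.35],[0,0,0,0,0,0,0.35],[0,0,0,0,0,0,0.35],[0,0,0,0,0,0,0.35],[0,0,0,0,0,0,0.35],[0,0,0,0,0,0,0.35],[0,0,-1,0,0,0,0.35],[0,0,-3,0,0,0,0.35],[0,0,-6,0,0,0,0.35],[0,0,-9,0,0,0,0.35],[0,0,-12,0,0,0,0.35],[0,0,-15,0,0,0,0.35],[0,0,-17,0,0,0,0.35],[0,0,-17,0,0,0,0.35],[0,0,-17,0,0,0,0.35]]'
python3 - <<'E'
from h import *
s=env.state();print(s['contact_force'].round(1))
a=cap("top","top6.png");b=cap("side","side6.png")
cv2.imwrite('pics/z8.png',np.vstack([cv2.resize(im,(800,300),interpolation=cv2.INTER_CUBIC) for im in (a["frame"][180:204,366:430,::-1],b["frame"][258:294,270:366,::-1])]))
E
```

```text
time: 8.47
position: [503.3, -331.7, 248.6]
tool_rot: [0.939, 0.138, 0.312, -0.044]
contact_force: [0.2, -0.4, -0.9]
opening: 30.0
[ 0.2 -0.4 -0.9]
```

View pics/z8.png

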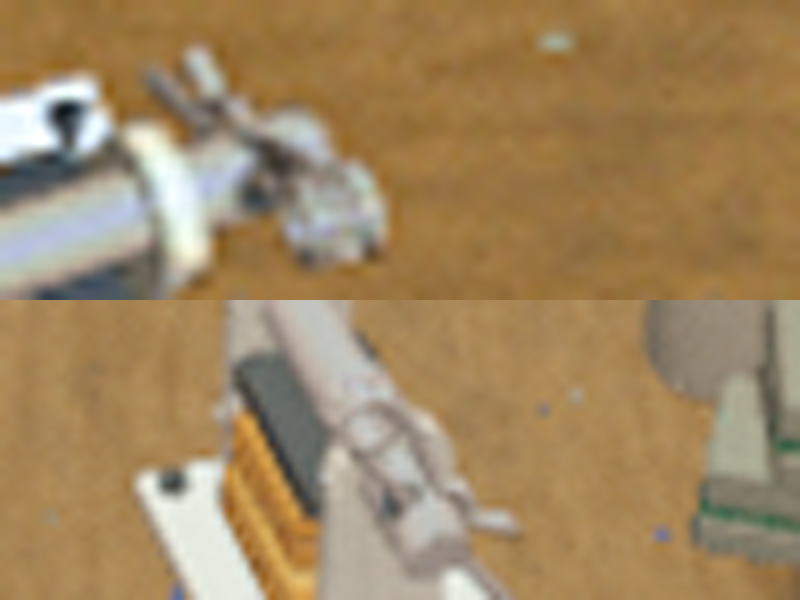

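```bash
python3 - <<'E'
from h import *
a=dict(np.load('pics/top6.png.npz'));b=dict(np.load('pics/side6.png.npz'));Rh=Rcot(PSI,.6)
T=lambda X,Y:ray(a,366+(X+.5)/12.5-.5,180+(Y+.5)/12.5-.5);S=lambda X,Y:ray(b,270+(X+.5)/8.333-.5,258+(Y+.5)/8.333-.5)
for n,t,s in [("coil (exp 8 0 48)",(335,213),(374,130)),("flare (exp ~18 0 -24)",(193,55),(512,224))]:
  p,e=tri(T(*t),S(*s));print(n,Rh.inv().apply(p-HOLE).round(1),e.round(1))
C=cloud(a);p=C[180:204,385:398].reshape(-1,3);q=Rh.inv().apply(p-HOLE);q=q[(q[:,2]>30)&(abs(q[:,1])<15)];print(len(q),q.mean(0).round(1),q.max(0).round(1))
E
```

```text
coil (exp 8 0 48) [ 8.3 -3.2 39.9] 2.5
flare (exp ~18 0 -24) [ 18.8   0.5 -23.5] 0.3
60 [13.4  3.  49. ] [21.6  9.1 56.2]
```

```bash
python3 - <<'E'
from h import *
Rh=Rcot(PSI,.6)
for n in ("top6","side6"):
  C=cloud(dict(np.load('pics/%s.png.npz'%n)));q=Rh.inv().apply(C.reshape(-1,3)-HOLE)
  q=q[(q[:,2]>32)&(q[:,2]<75)&(abs(q[:,1])<11)&(abs(q[:,0]-8)<15)]
  print(n,len(q),np.percentile(q,[2,50,98],axis=0).round(1).tolist())
E
```

```text
top6 60 [[2.6, -4.0, 33.2], [14.1, 3.3, 51.8], [20.9, 9.0, 55.7]]
side6 93 [[1.1, -10.0, 35.0], [10.5, -4.5, 49.3], [20.3, 4.7, 56.1]]
```

```bash
python3 -c "
from rig import env
print(env.close_job())"
```

```text
the job is handed in; nothing more can be done
None
```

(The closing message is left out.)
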